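# Relamp the bench floodlight

## Task

Relamp the bench floodlight: first turn its dimmer knob down so that the white pointer line stands at the low mark, the one long thick line at the start of the scale, so that the new lamp will come on softly. Then take the flat-sided bayonet lamp out of the foam block, push it down into the upturned lampholder against the spring with its pins in the two slots, and twist it clockwise (seen from above) a quarter turn so that the pins sit in their catches. Finish while still gripping the seated lamp, do not let go, so that I can switch on and check it; leave the round bulb and the other things where they are.

Things in the scene. Friction and masses are not known exactly. Their poses are not given: they have to be found in the camera images.
- floodlight: Fixed grey control-gear box 170 x 320 x 55 mm high, long along its y; origin under its centre, z up. On top: the dimmer near the -y end; near the +y end a lamp head clamped pointing straight up, with an aluminium dish 120 mm across, rim 126 mm up. Two yoke arms with black clamp knobs stand beside the dish on its +y and -y sides, reaching 91 mm from the head's axis and 113 mm up.
- socket (a point): Centre of the mouth of the white bayonet lampholder in the dish, at (0, 75, 125) mm in the floodlight's frame, same axes. Opens upwards; bore 24, outside 36 mm. Two slots 7 mm wide, open at the top, run down its wall on the floodlight's +y and -y sides (in line with the clamp knobs). From each a groove runs clockwise (from above) under an 8 mm high ledge to a catch.
- catch (a point): One of the two catches, a quarter turn clockwise from the slots, on the floodlight's +x and -x sides of the lampholder (this one +x, 13.5 mm from the axis): the roof is 2.5 mm higher there, and a stop lies about 8 degrees further on. The pins pass under the ledge with the lamp's origin 3 to 6 mm above point socket; risen into the catches it stands about 9 mm above.
- plunger: Sprung black contact disc 17 mm across inside the lampholder; origin at the centre of its upper face, 11 mm below the mouth at rest. Meets the end of the lamp's cap when the lamp's origin is 15 mm above the mouth, goes down 12 mm at most; pushes up with 3 N at first, 8 N with the lamp in its catches, 13 N fully down.
- dimmer (a joint): Dimmer knob angle: 0 with the white pointer line at the low mark, which lies 135 degrees from the floodlight's +x towards its +y (to the robot and left). Grows clockwise seen from above, so turn anticlockwise to go down. Starts 0.5 to 1.5; end stop at -0.5, beyond the mark. Friction 0.04 N m, stays where left.
- dimmer_grip (a point): On the black knob's axis at (0, -115, 74) mm in the floodlight's frame, height to grip; its x axis points as the pointer does. Round skirt 48 mm across, top 62 mm above the table; on it a bar grip 44 mm long (22 each way from the axis) and 13 mm wide, top 84 mm above the table. Scale on the plate around it: short thin lines, and the long thick low mark.
- foam: Dark grey foam block, fixed, 215 x 100 x 45 mm high (origin under its centre, long along its x). Two round holes 33 mm wide, 34 mm deep at x = -52 and +52 mm: the bayonet lamp stands in one, the round bulb in the other, caps down.
- lamp: Bayonet lamp, 50 to 100 g. White flat-sided body 36 mm wide (its x) x 22 mm thick (its y), 14 to 76 mm above its origin, on a round collar 42 mm across, 14 mm high. Origin at the centre of the collar's underside, z up; in the foam the collar rests on the block's top with the cap in the hole. Half a turn round it is the same.
- pin (a point): Tip of one of the lamp's two pins, at (15.5, 0, -16) mm in its frame; the other is at -x, so the pins lie in line with the wide faces. Pins 3 mm thick, standing out 4.5 mm from the brass cap, which is 22 mm across and reaches 26 mm below the lamp's origin, its end bevelled.
- bulb: Round bulb with a screw cap (not the one to fit), 60 mm across and 72 mm high above its collar, standing in the other hole of the foam block.
- reagent_bottle: Clear bottle with a blue cap, 68 mm across, 140 mm high; leave alone.
- amber_bottle: Amber bottle, 48 mm across, 100 mm high; leave alone.
- white_pot: White pot, 64 mm across, 60 mm high; leave alone.
- dish: Glass bowl, 90 mm across, 35 mm high; leave alone.
- spatula: Spatula with a wooden handle, 200 mm long, lying on the table; leave alone.
There are look-alikes about, which are no part of the job. What is shaped like the lamp but green or purple is not meant.

How it is judged (in metres and radians):
On the way, in this order (a step that is already met when the one before it is completed fails the run):
1. the dimmer stands at the low mark (value of joint dimmer between -0.12 and 0.12 rad), for 0.3 s.
2. the lamp is pushed down into the holder against the spring, its pins in the slots (horizontal distance between lamp and socket below 0.004 m and z of lamp in the frame of socket below 0.009 m and angle between the x axis of lamp and the y axis of floodlight, either way round below 0.4 rad), for 0.04 s.
At the end, for the whole second after the job is handed in: Lamp in the holder: centred within 4 mm, origin 0 to 11 mm above the mouth, upright within 0.1 rad, pins a quarter turn from the slots within 0.26 rad, over 3 N on the sprung contact, at rest, still gripped with over 2 N; dimmer within 0.12 rad of the low mark (all of step 1 and angle between the x axis of lamp and the x axis of floodlight, either way round below 0.26 rad and horizontal distance between lamp and socket below 0.004 m and z of lamp in the frame of socket between 0 and 0.011 m and angle between lamp's own z axis and vertical below 0.1 rad and contact force between lamp and plunger above 3 N and contact force between the fingers and lamp above 2 N and linear speed of lamp below 0.02 m/s); the arm keeps its last pose, push and grip.
It fails at once if the round bulb, a bottle, the pot, the bowl or the spatula is shifted by more than 30 mm (distance of any of bulb, reagent_bottle, amber_bottle, white_pot, dish, spatula from where it was at the start of the episode above 0.03 m).
It also fails if it takes over 67 s, if anything falls off the work surface, if the arm or the gripper's body presses on something with over 40 N, if the wrist force passes 120 N, or if a joint passes its speed limit or range.

## Robot

A 6-joint arm with a two-finger parallel gripper is mounted at the origin on the work surface. World frame = base frame: x ahead of the robot, y to its left, z up, the work surface at z = 0. Lengths are in mm, angles in rad, forces in N, time in s.
With the tool pointing down it reaches from about 350 to 875 mm from the base axis. Payload 4.2 kg.
Tool frame: the origin (TCP) lies midway between the tips of the shut fingers; the grasp point (between the pads) lies 19 mm behind it (arm.hold_point_z is the distance from the TCP to the grasp point, in mm); z points along the fingers, y is the line along which they close (so a half turn about z gives the same grasp; the last joint's range is limited). The gripper opens to 85 mm and grips with 20 to 120 N. Pads are 22 mm wide; open, the fingers measure 114 mm over their backs; the gripper's body (76 mm by 85 mm) begins 54 mm behind the grasp point. The pads swing forward as they close: fully open they stand 13 mm farther back than shut.
Start: joints at [-1.018, 0.385, 0.008, 0, -1.194, -0.259], TCP at [181.011, -598.193, 231.312] pointing down, gripper open.
Joint ranges: [-3.14, 3.14], [-1.21, 2.06], [-1.07, 1.41], [-3.16, 2.05], [-2.99, -0.16], [-3.1, 3.1]. Speed limits (rad/s): [2.79, 2.79, 3.14, 3.14, 3.14, 3.14].

## Interface

Orientations are given as a unit quaternion [x, y, z, w].
In Python, from bench import arm, vision gives the robot as it stands. The module is installed in compiled form; this text tells all that it offers.
- The arm moves only by the tool servo_tool, never from a script. Its argument "plan" is a list of rows, each a list of 7 numbers: the shift along the world's x, y, z each as a share of 300 mm, from -1 to 1, then the turn, a rotation vector about the world's x, y, z each as a share of 2 rad, from -1 to 1, then the opening, from 0 (shut) to 1 (fully open). A call has 1 to 20 rows; each row shifts and turns the commanded pose from where the row before left it; what a row does not reach is not made up. A row lasts 1/8 s, in which the tool goes at most 62.5 mm and 10.7 degrees, less where a joint would pass 70% of its speed; a pose out of reach is approached as far as the arm can. A call with a number of a shift or a turn outside -1 to 1 is refused whole. A call with a gripper value outside its range is refused whole. The fingers move at their own pace and stop on an object; the grip force is fixed at half the most. Time passes only in rows, so rows that do not move let the fingers close. It gives the time, the measured TCP pose, the force, the opening and the grip force at its end, in the units of the state.
- arm.read_state(): the state, without advancing time (a new reading comes with each control period).
- vision.get_image(name): name is "scene" or "top" or "wrist"; returns a dict with "image" (480x640x3 uint8, red, green, blue), "z_map" (480x640 float32, mm along the optical axis (not along the pixel's ray), 0 where there is no reading), "K" (3x3 intrinsics, pixels), "world_to_cam" (4x4, takes a point from world to camera coordinates); the wrist camera has in their place "mount" (4x4, takes a point from camera to tool coordinates, whose origin is the TCP and whose axes are the flange's). Camera axes: x right, y down, z forward; pixel columns grow to the right and rows downward; lengths in mm; the calibration is good to about 2 mm. The wrist camera is an equidistant fisheye: a pixel r from the principal point sees the ray r / f radians off the axis. A picture is of the moment at which its call begins: read the wrist's pose just before it.
- arm.job_done(): hands the job in; it is judged then, once.
The state is a dict: "clock": time; "joints": joint angles; "joint_vel": joint speeds; "joint_efforts": joint torques, N m; "position": TCP position; "ee_rot": TCP orientation; "contact_force": force on the tool from outside, world axes, zero at the start; "wrist_torque": the same for the moment, N m; "gripper_width": finger opening in mm; "grasp_force": force on a finger pad.
Only numpy, scipy, OpenCV 4.12 (cv2) and the standard library are available. Lean on these libraries where they do the work, as an engineer would, in place of code of your own. Each camera call takes 0.05 s, during which the arm holds its last target. There are 200 camera calls.

## Working session

There is one attempt and no reset: what is moved stays moved. The work goes in short steps, Python scripts to look and compute and a tool call to move; the robot and the scene stay as the last step left them, time stands still between calls to the robot, and variables do not carry over. Pictures are saved under pics/ and viewed, at most 10 in all, crops included, and the job is handed in when it is done.

Besides the shell and the picture viewer there is one more tool, called after "Request:" in YAML: its name, and indented under it one key for each argument. servo_tool: Moves the arm, as the interface text tells. Its arguments: {"type":"object","properties":{"plan":{"type":"array"}},"required":["plan"]}

```bash
mkdir -p pics
cat > h.py <<'E'
from bench import arm, vision
import numpy as np, cv2
def grab(n):
    d=vision.get_image(n); return d
def world(d):
    z=d["z_map"].astype(float); K=d["K"]; v,u=np.mgrid[:480,:640]
    P=np.stack([(u-K[0,2])/K[0,0]*z,(v-K[1,2])/K[1,1]*z,z,np.ones_like(z)],-1)
    return (P@np.linalg.inv(d["world_to_cam"]).T)[...,:3]
E
python3 - <<'E'
from h import *
for n in("top","scene"):
    d=grab(n); np.savez(n+".npz",**d); cv2.imwrite(f"pics/{n}1.png",d["image"][...,::-1])
    print(n,np.linalg.inv(d["world_to_cam"]).round(3).tolist(),d["K"].tolist())
s=arm.read_state(); print(s["clock"],s["ee_rot"],s["gripper_width"],arm.hold_point_z)
E
```

```text
top [[0.065, -0.973, 0.221, 298.672], [-0.998, -0.064, 0.012, 117.125], [0.003, -0.221, -0.975, 1296.252], [0.0, 0.0, 0.0, 1.0]] [[507.4358128031344, 0.0, 310.9894854930912], [0.0, 507.4358128031344, 239.03330454477313], [0.0, 0.0, 1.0]]
scene [[-0.346, 0.757, -0.554, 1066.094], [0.938, 0.286, -0.196, 302.553], [0.01, -0.587, -0.809, 866.68], [0.0, 0.0, 0.0, 1.0]] [[456.4562712545301, 0.0, 315.3185084083631], [0.0, 456.4562712545301, 236.86181998394707], [0.0, 0.0, 1.0]]
0.1 [-1.46302162e-01  9.89239454e-01  9.67481615e-04 -2.11548057e-04] 85.64180937073226 18.700000000000003
```

View pics/top1.png

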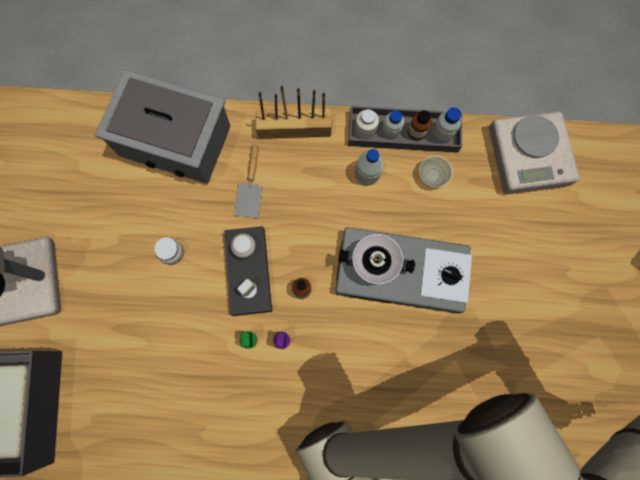

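View pics/scene1.png

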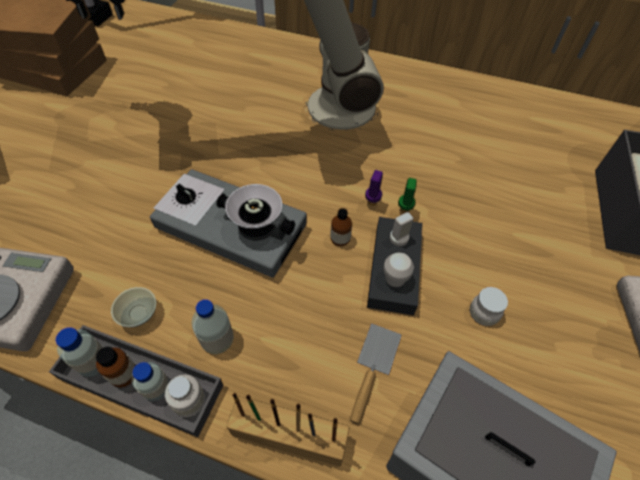

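Top picture: the floodlight is at about (405,270), with the dish at (378,259) and the dimmer at (451,276). The foam is at (248,270), with the white lamp at (247,288) and the round bulb at (243,244). The look-alikes are the green one at (248,339) and the purple one at (281,339). Next I measure from the depth.

Run:
```python
from h import *
for n in("top","scene"):
    d=dict(np.load(n+".npz")); W=world(d); 
    def reg(c,r,z0,z1):
        m=(np.hypot(W[...,0]-c[0],W[...,1]-c[1])<r)&(W[...,2]>z0)&(W[...,2]<z1); return W[m],m
    if n=="top":
        fl=W[270,430]; lp=W[285,250]; fo=W[270,260]; kn=W[276,451]; print("raw",fl.round(),lp.round(),fo.round(),kn.round())
        fc=W[262,405][:2]; 
    # box top
    def rect(c,r,z0,z1):
        P,m=reg(c,r,z0,z1); q=P[:,:2].astype(np.float32); b=cv2.minAreaRect(q)
        print(n,len(P),"rect",np.round(b[0],1),np.round(b[1],1),round(b[2],2),"z",np.median(P[:,2]).round(1)); return P
    rect(fl[:2]+[0,40],190,48,60)
    rect(fo[:2],130,38,50)
    P=rect(lp[:2],40,112,126)
    P,_=reg(fl[:2]+[0,80],110,119,133); print("rim",len(P),cv2.minEnclosingCircle(P[:,:2].astype(np.float32)))
    P=rect(kn[:2],50,78,90)
```

```text
raw [ 521. -167.   54.] [447. 266. 118.] [494. 254.  48.] [ 504. -211.   83.]
top 5942 rect [ 519.3 -102.8] [323.3 170.6] 84.94 z 54.8
top 2645 rect [502.8 237.4] [216.  204.4] 9.89 z 44.4
top 139 rect [441.8 279.1] [21. 35.] 52.29 z 119.5
rim 527 ((526.7730102539062, -26.88177490234375), 59.501522064208984)
top 99 rect [ 509.2 -214.9] [44.2 13.7] 70.22 z 83.7
scene 5504 rect [ 520.5 -104.1] [325.2 172. ] 84.94 z 56.5
scene 2783 rect [502.5 237.6] [218.  202.2] 9.92 z 45.9
scene 173 rect [444.2 278.8] [22.2 36.8] 53.96 z 121.0
rim 678 ((525.5382080078125, -29.707433700561523), 60.589637756347656)
scene 99 rect [ 510.  -215.5] [45.6 13.8] 69.77 z 84.5
```

Request:
servo_tool:
  plan:
    - [0.11, 0.127, 0, 0, 0, 0.0464, 1]
    - [0.11, 0.127, 0, 0, 0, 0.0464, 1]
    - [0.11, 0.127, 0, 0, 0, 0.0464, 1]
    - [0.11, 0.127, 0, 0, 0, 0.0464, 1]
    - [0.11, 0.127, 0, 0, 0, 0.0464, 1]
    - [0.11, 0.127, 0, 0, 0, 0.0464, 1]
    - [0.11, 0.127, 0, 0, 0, 0.0464, 1]
    - [0.11, 0.127, 0, 0, 0, 0.0464, 1]
    - [0.11, 0.127, 0, 0, 0, 0.0464, 1]
    - [0.11, 0.127, 0, 0, 0, 0.0464, 1]
    - [0, 0, 0, 0, 0, 0, 1]
    - [0, 0, 0, 0, 0, 0, 1]

```text
clock: 1.6
position: [510.6, -217.0, 230.8]
ee_rot: [-0.574, 0.819, 0.001, -0.0]
contact_force: [0.1, -0.0, 0.4]
gripper_width: 85.9
grasp_force: 0.0
```

```bash
cat >> h.py <<'E'
from scipy.spatial.transform import Rotation as Rn
def wrist(name):
    s=arm.read_state(); d=vision.get_image("wrist"); cv2.imwrite(f"pics/{name}.png",d["image"][...,::-1])
    T=np.eye(4); T[:3,:3]=Rn.from_quat(s["ee_rot"]).as_matrix(); T[:3,3]=s["position"]
    return s,d,T@d["mount"]
def wworld(d,C):
    z=d["z_map"].astype(float); K=d["K"]; v,u=np.mgrid[:480,:640]
    x=(u-K[0,2])/K[0,0]; y=(v-K[1,2])/K[1,1]; r=np.hypot(x,y)+1e-9; t=np.tan(np.minimum(r,1.5))/r
    P=np.stack([x*t*z,y*t*z,z,np.ones_like(z)],-1)
    return (P@C.T)[...,:3]
def wpix(d,C,p):
    q=np.linalg.inv(C)@np.append(p,1); r=np.hypot(q[0],q[1]); th=np.arctan2(r,q[2]); K=d["K"]
    return K[0,2]+K[0,0]*th*q[0]/r, K[1,2]+K[1,1]*th*q[1]/r
def rect(W,c,r,z0,z1):
    m=(np.hypot(W[...,0]-c[0],W[...,1]-c[1])<r)&(W[...,2]>z0)&(W[...,2]<z1); P=W[m]
    if len(P)<9: print("few"); return
    b=cv2.minAreaRect(P[:,:2].astype(np.float32)); print(len(P),np.round(b[0],1),np.round(b[1],1),round(b[2],1),P[:,2].mean().round(1))
E
python3 - <<'E'
from h import *
s,d,C=wrist("w1"); W=wworld(d,C)
print(s["clock"],s["position"],s["joints"],C.round(3).tolist(),d["K"].tolist())
rect(W,(510,-216),40,78,90); rect(W,(520,-103),190,48,60)
P=W[(np.hypot(W[...,0]-526,W[...,1]+28)<80)&(abs(W[...,2]-126)<6)]; print("rim",len(P),cv2.minEnclosingCircle(P[:,:2].astype(np.float32)) if len(P) else 0)
E
```

```text
1.6 [ 510.6072432  -217.00082512  230.78268047] [-1.09766265e-01  2.66693413e-01 -1.66411072e-01 -1.48348983e-04
 -1.13908180e+00 -2.39068652e-01] [[-0.94, 0.329, 0.092, 487.379], [0.342, 0.905, 0.253, -281.131], [-0.0, 0.269, -0.963, 372.172], [0.0, 0.0, 0.0, 1.0]] [[371.64829954431775, 0.0, 318.0306250290489], [0.0, 371.64829954431775, 236.67057996248332], [0.0, 0.0, 1.0]]
793 [ 511.1 -216.6] [45.4 12.4] 68.1 82.7
35059 [ 518.9 -129.7] [271.1 170.6] 85.0 54.2
rim 298 ((513.496826171875, -66.64849090576172), 40.40024948120117)
```

View pics/w1.png

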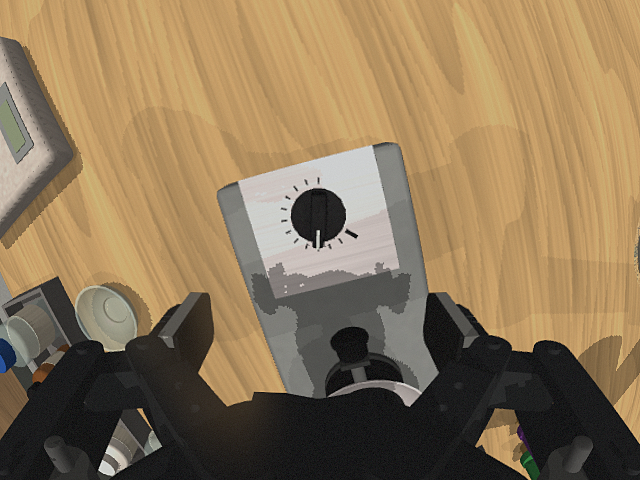

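Wrist picture: the knob is at (318,215), its pointer points image-down towards +y at (318,240), and the low mark is at (351,234). That leaves about 60° to turn anticlockwise, which agrees with the depth fit. I'll grip the bar and turn it.

Request:
servo_tool:
  plan:
    - [0, 0, -0.1, 0, 0, 0, 0.5]
    - [0, 0, -0.1, 0, 0, 0, 0.5]
    - [0, 0, -0.1, 0, 0, 0, 0.5]
    - [0, 0, -0.1, 0, 0, 0, 0.5]
    - [0, 0, -0.08, 0, 0, 0, 0.5]
    - [0, 0, -0.07, 0, 0, 0, 0.5]
    - [0, 0, 0, 0, 0, 0, 0.5]
    - [0, 0, 0, 0, 0, 0, 0]
    - [0, 0, 0, 0, 0, 0, 0]
    - [0, 0, 0, 0, 0, 0, 0]
    - [0, 0, 0, 0, 0, 0, 0]
    - [0, 0, 0, 0, 0, 0, 0]
    - [0, 0, 0, 0, 0, 0, 0]

```text
clock: 3.28
position: [510.5, -217.5, 67.7]
ee_rot: [-0.574, 0.819, -0.0, -0.0]
contact_force: [-3.5, -0.1, 7.1]
gripper_width: 11.4
grasp_force: 60.3
```

Request:
servo_tool:
  plan:
    - [0, 0, 0.005, 0, 0, 0.0654, 0]
    - [0, 0, 0, 0, 0, 0.0654, 0]
    - [0, 0, 0, 0, 0, 0.0654, 0]
    - [0, 0, 0, 0, 0, 0.0654, 0]
    - [0, 0, 0, 0, 0, 0.0654, 0]
    - [0, 0, 0, 0, 0, 0.0654, 0]
    - [0, 0, 0, 0, 0, 0.0654, 0]
    - [0, 0, 0, 0, 0, 0.0654, 0]
    - [0, 0, 0, 0, 0, 0, 0]
    - [0, 0, 0, 0, 0, 0, 0]
    - [0, 0, 0, 0, 0, 0, 0.5]
    - [0, 0, 0, 0, 0, 0, 0.5]
    - [0, 0, 0, 0, 0, 0, 0.5]
    - [0, 0, 0.1, 0, 0, 0, 0.5]
    - [0, 0, 0.15, 0, 0, 0, 1]
    - [0, 0, 0.15, 0, 0, 0, 1]
    - [0, 0, 0.15, 0, 0, 0, 1]
    - [0, 0, 0, 0, 0, 0, 1]
    - [0, 0, 0, 0, 0, 0, 1]

```text
clock: 5.65
position: [510.5, -216.9, 232.4]
ee_rot: [0.906, -0.423, -0.0, -0.0]
contact_force: [0.3, 0.2, -0.1]
gripper_width: 85.4
grasp_force: 0.0
```

Run:
```python
from h import *
s,d,C=wrist("w2"); W=wworld(d,C)
print(s["clock"],s["position"],Rn.from_quat(s["ee_rot"]).as_matrix()[:,1])
rect(W,(510,-216),40,80,88)
u,v=map(int,wpix(d,C,(510,-216,60))); print(u,v)
a=d["image"][max(0,v-70):v+70,u-90:u+90]; cv2.imwrite("pics/w2c.png",cv2.resize(a,None,fx=4,fy=4)[...,::-1])
```

```text
5.65 [ 510.49424053 -216.89003989  232.39483217] [-7.66747141e-01 -6.41949229e-01 -9.31853013e-05]
775 [ 510.9 -216.5] [12.1 45.2] 40.2 82.6
318 216
```

View pics/w2c.png

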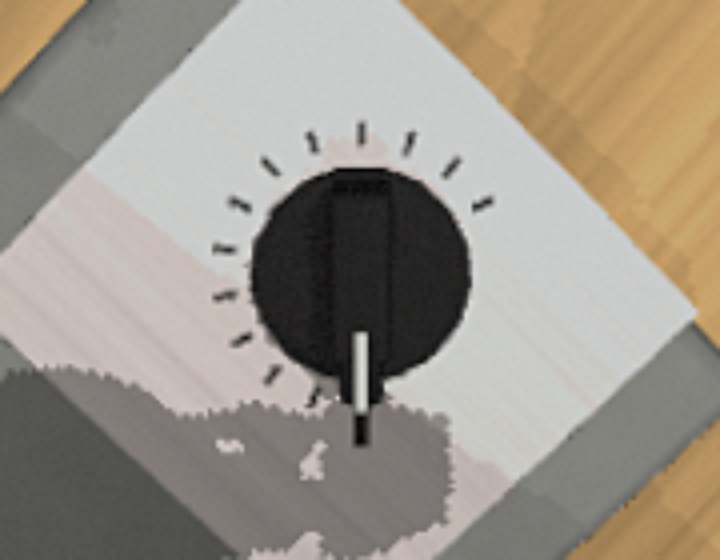

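The white pointer now lines up with the thick low mark at (361,430) in the crop. On to the lamp.

Request:
servo_tool:
  plan:
    - [-0.0225, 0.1653, 0, 0, 0, 0.0116, 1]
    - [-0.0225, 0.1653, 0, 0, 0, 0.0116, 1]
    - [-0.0225, 0.1653, 0, 0, 0, 0.0116, 1]
    - [-0.0225, 0.1653, 0, 0, 0, 0.0116, 1]
    - [-0.0225, 0.1653, 0, 0, 0, 0.0116, 1]
    - [-0.0225, 0.1653, 0, 0, 0, 0.0116, 1]
    - [-0.0225, 0.1653, 0, 0, 0, 0.0116, 1]
    - [-0.0225, 0.1653, 0, 0, 0, 0.0116, 1]
    - [-0.0225, 0.1653, 0, 0, 0, 0.0116, 1]
    - [-0.0225, 0.1653, 0, 0, 0, 0.0116, 1]
    - [0, 0, 0, 0, 0, 0, 1]
    - [0, 0, 0, 0, 0, 0, 1]

```text
clock: 7.2
position: [442.9, 278.2, 231.4]
ee_rot: [0.949, -0.315, -0.001, 0.001]
contact_force: [-0.8, -0.5, 0.0]
gripper_width: 85.6
grasp_force: 0.0
```

Run:
```python
from h import *
s,d,C=wrist("w3"); W=wworld(d,C)
R=Rn.from_quat(s["ee_rot"]).as_matrix(); print(s["clock"],s["position"],s["joints"].round(2) if hasattr(s["joints"],'round') else s["joints"],np.degrees(np.arctan2(R[1,1],R[0,1])))
rect(W,(443,279),40,114,126)
# collar ring & foam top
rect(W,(443,279),26,55,62); rect(W,(500,250),130,40,50)
```

```text
7.2 [442.9094473  278.20393318 231.40984785] [ 0.87  0.21 -0.24 -0.   -1.12  0.06] -126.73675805971874
1446 [444.4 277.6] [22.1 35.5] 50.8 118.8
546 [446.9 276.3] [41.  35.3] 53.5 57.5
18350 [503.3 241.9] [216.1 193.6] 9.9 43.8
```

View pics/w3.png

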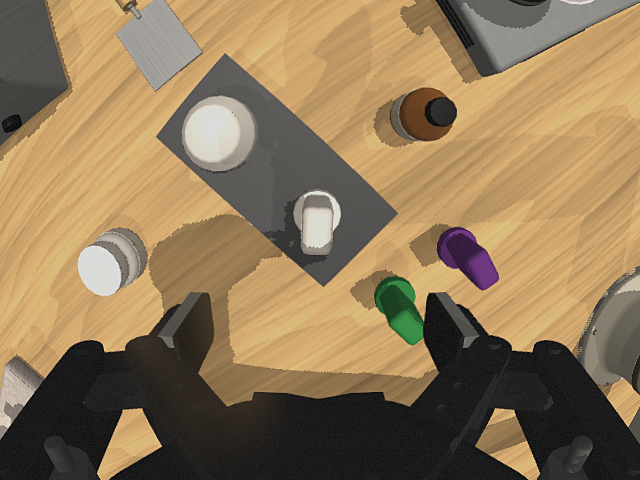

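Wrist picture: the white lamp is at (317,215), its wide faces square to the fingers. The bulb is at (218,133), the green look-alike at (400,310) and the purple one at (468,258), all clear of the fingers. I'll descend and grip.

Request:
servo_tool:
  plan:
    - [0.003, 0, -0.1, 0, 0, 0, 0.7]
    - [0, 0, -0.1, 0, 0, 0, 0.7]
    - [0, 0, -0.1, 0, 0, 0, 0.7]
    - [0, 0, -0.1, 0, 0, 0, 0.7]
    - [0, 0, -0.07, 0, 0, 0, 0.7]
    - [0, 0, -0.05, 0, 0, 0, 0.7]
    - [0, 0, 0, 0, 0, 0, 0.7]
    - [0, 0, 0, 0, 0, 0, 0]
    - [0, 0, 0, 0, 0, 0, 0]
    - [0, 0, 0, 0, 0, 0, 0]
    - [0, 0, 0, 0, 0, 0, 0]
    - [0, 0, 0, 0, 0, 0, 0]

```text
clock: 8.75
position: [444.9, 279.1, 77.7]
ee_rot: [0.949, -0.315, 0.0, -0.001]
contact_force: [-0.6, -1.2, 4.9]
gripper_width: 21.4
grasp_force: 59.9
```

Request:
servo_tool:
  plan:
    - [0, 0, 0.03, 0, 0, 0, 0]
    - [0, 0, 0.06, 0, 0, 0, 0]
    - [0, 0, 0.1, 0, 0, 0, 0]
    - [0, 0, 0.15, 0, 0, 0, 0]
    - [0, 0, 0.15, 0, 0, 0, 0]
    - [0, 0, 0.06, 0, 0, 0, 0]
    - [0.0341, -0.0871, 0, 0, 0, -0.0636, 0]
    - [0.0341, -0.0871, 0, 0, 0, -0.0636, 0]
    - [0.0341, -0.0871, 0, 0, 0, -0.0636, 0]
    - [0.0341, -0.0871, 0, 0, 0, -0.0636, 0]
    - [0.0341, -0.0871, 0, 0, 0, -0.0636, 0]
    - [0.0341, -0.0871, 0, 0, 0, -0.0636, 0]
    - [0.0341, -0.0871, 0, 0, 0, -0.0636, 0]
    - [0.0341, -0.0871, 0, 0, 0, -0.0636, 0]
    - [0, 0, 0, 0, 0, 0, 0]
    - [0, 0, 0, 0, 0, 0, 0]

```text
clock: 10.75
position: [525.9, 69.9, 241.7]
ee_rot: [-0.676, 0.737, 0.0, -0.0]
contact_force: [-0.5, 0.3, -1.4]
gripper_width: 21.2
grasp_force: 59.3
```

Run:
```python
from h import *
s,d,C=wrist("w4"); W=wworld(d,C)
R=Rn.from_quat(s["ee_rot"]).as_matrix(); p=s["position"]; print(s["clock"],p,np.degrees(np.arctan2(R[1,1],R[0,1])),s["grasp_force"],C[:3,3])
def circ(P):  # algebraic fit
    A=np.c_[2*P[:,:2],np.ones(len(P))]; x=np.linalg.lstsq(A,(P[:,:2]**2).sum(1),rcond=None)[0]; return x[:2].round(2),np.sqrt(x[2]+x[0]**2+x[1]**2).round(2)
m=np.hypot(W[...,0]-526.7,W[...,1]+28.5)<70
P=W[m&(W[...,2]>117)&(W[...,2]<140)]; r=np.hypot(P[:,0]-526.7,P[:,1]+28.5)
for a,b in((8,22),(50,66)):
    Q=P[(r>a)&(r<b)]; print(len(Q), circ(Q) if len(Q)>5 else 0, Q[:,2].mean() if len(Q) else 0, cv2.minEnclosingCircle(Q[:,:2].astype(np.float32)) if len(Q) else 0)
np.savez("w4.npz",W=W,img=d["image"])
for n in("top","scene"):
    e=grab(n); V=world(e)
    # lamp in hand: collar and cap below tcp
    for z0,z1 in((p[2]-62,p[2]-34),(p[2]-33,p[2]-19)):
        q=V[(np.hypot(V[...,0]-p[0],V[...,1]-p[1])<40)&(V[...,2]>z0)&(V[...,2]<z1)]
        print(n,len(q),q.mean(0).round(1) if len(q) else 0, q.min(0).round(1) if len(q) else 0,q.max(0).round(1) if len(q) else 0)
    cv2.imwrite(f"pics/{n}4.png",e["image"][...,::-1])
```

```text
10.75 [525.92833682  69.86392199 241.68222514] 174.99055767242578 59.271106123924255 [519.86832448   1.91211699 383.04697532]
1541 (array([527.86, -27.36]), np.float64(16.63)) 123.09948921300327 ((528.1570434570312, -27.551372528076172), 20.513154983520508)
6448 (array([527.76, -27.66]), np.float64(55.25)) 121.91641238362713 ((528.2232055664062, -27.732995986938477), 60.097713470458984)
top 1 [519.2  91.3 205.4] [519.2  91.3 205.4] [519.2  91.3 205.4]
top 22 [515.3  82.6 218.9] [509.   52.6 210.2] [525.2  92.1 222.6]
scene 40 [532.   74.4 192.9] [524.9  61.  187.2] [535.3  85.2 198.7]
scene 87 [538.9  77.4 217.2] [518.2  54.9 209.4] [547.   92.1 222.6]
```

View pics/w4.png

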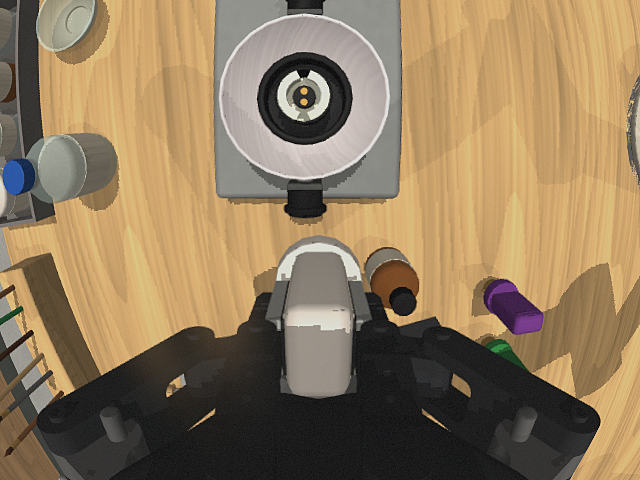

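Wrist picture: the lampholder is at (304,95) with slots up and down in the image. The lamp is held at (320,330) with its pin plane parallel to the slots. Next I check the lamp's offset in the hand and the slot direction.

Run:
```python
from h import *
f=np.load("w4.npz"); W=f["W"]; img=f["img"]; s=arm.read_state(); p=np.array(s["position"])
bright=img.min(-1)>110
D=W-p
near=(np.hypot(D[...,0],D[...,1])<35)
def ex(m,t):
    q=D[m]; print(t,len(q)); 
    if len(q)>9:
        b=cv2.minAreaRect(q[:,:2].astype(np.float32)); print(np.round(b[0],1),np.round(b[1],1),round(b[2],1),"z",np.percentile(q[:,2],[5,50,95]).round(1),q.min(0).round(1),q.max(0).round(1))
ex(near&(D[...,2]>38)&(D[...,2]<50),"top")
ex(near&bright&(D[...,2]>-26)&(D[...,2]<-12),"collar")
q=D[near&bright&(D[...,2]>-22)&(D[...,2]<-14)][:,:2]
A=np.c_[2*q,np.ones(len(q))]; 
# front arc of collar: outermost -y per x
import collections
arc=collections.defaultdict(lambda:99)
for x,y in q: arc[int(x//2)]=min(arc[int(x//2)],y)
print({2*k+1:round(float(v),1) for k,v in sorted(arc.items())})
# mouth slots: pixel angles of dark breaks on white ring
m=np.hypot(W[...,0]-528,W[...,1]+27.6); ring=(m>13.5)&(m<16.5)&(abs(W[...,2]-125)<15)
a=np.degrees(np.arctan2(W[...,1]+27.6,W[...,0]-528))[ring]; g=img.mean(-1)[ring]; z=W[...,2][ring]
for k in range(-180,180,8):
    w=(a>=k)&(a<k+8); print(k+4,w.sum(),g[w].mean().round() if w.any() else 0, z[w].mean().round(1) if w.any() else 0,end="; ")
```

```text
top 8100
[-1.2 -1.3] [65.1 36.1] 0.7 z [39.1 41.7 48.4] [-33.7 -19.4  38. ] [31.5 16.8 50. ]
collar 1375
[ -1.3 -11.9] [19.8 40.4] 84.6 z [-24.1 -20.3 -18.8] [-20.6 -21.8 -25.9] [ 19.7  -0.2 -12. ]
{-21: -5.2, -19: -8.7, -17: -13.3, -15: -15.2, -13: -17.0, -11: -17.9, -9: -19.7, -7: -20.2, -5: -21.0, -3: -21.5, -1: -21.2, 1: -20.7, 3: -20.7, 5: -20.6, 7: -20.2, 9: -19.3, 11: -18.0, 13: -17.0, 15: -15.2, 17: -12.4, 19: -9.2}
-176 11 217.0 123.6; -168 12 219.0 124.0; -160 13 217.0 123.8; -152 13 218.0 123.9; -144 13 219.0 124.0; -136 12 218.0 123.5; -128 12 219.0 123.8; -120 13 218.0 123.9; -112 13 222.0 123.9; -104 0 0 0; -96 0 0 0; -88 0 0 0; -80 10 218.0 123.7; -72 13 219.0 124.1; -64 14 218.0 123.6; -56 14 218.0 123.9; -48 12 218.0 123.6; -40 14 219.0 123.6; -32 13 218.0 124.2; -24 11 218.0 123.7; -16 13 218.0 124.1; -8 13 217.0 123.4; 0 13 217.0 124.2; 8 12 218.0 123.6; 16 12 217.0 124.0; 24 13 216.0 123.7; 32 14 218.0 123.6; 40 12 216.0 123.8; 48 14 217.0 123.8; 56 13 217.0 123.6; 64 13 218.0 123.8; 72 9 178.0 122.2; 80 0 0 0; 88 0 0 0; 96 2 192.0 124.0; 104 13 219.0 123.9; 112 12 216.0 123.7; 120 13 218.0 124.0; 128 12 216.0 123.7; 136 14 217.0 123.8; 144 11 217.0 124.1; 152 15 217.0 123.6; 160 13 218.0 123.5; 168 13 217.0 123.6; 176 13 218.0 124.0;
```

Request:
servo_tool:
  plan:
    - [0.0077, -0.1, 0, 0, 0, 0, 0]
    - [0, -0.124, 0, 0, 0, 0, 0]
    - [0, -0.1, 0, 0, 0, 0, 0]
    - [0, 0, -0.06, 0, 0, 0, 0]
    - [0, 0, -0.06, 0, 0, 0, 0]
    - [0, 0, -0.05, 0, 0, 0, 0]
    - [0, 0, 0, 0, 0, 0, 0]
    - [0, 0, 0, 0, 0, 0, 0]

```text
clock: 11.9
position: [529.1, -27.2, 191.4]
ee_rot: [-0.676, 0.737, -0.0, 0.0]
contact_force: [-0.1, 0.9, -0.1]
gripper_width: 21.3
grasp_force: 59.3
```

Request:
servo_tool:
  plan:
    - [-0.0025, 0, -0.01, 0, 0, 0, 0]
    - [0, 0, -0.01, 0, 0, 0, 0]
    - [0, 0, -0.01, 0, 0, 0, 0]
    - [0, 0, -0.01, 0, 0, 0, 0]
    - [0, 0, 0, 0, 0, 0, 0]
    - [0, 0, 0, 0, 0, 0, 0]

```text
clock: 12.65
position: [527.9, -27.5, 178.8]
ee_rot: [-0.675, 0.738, -0.0, 0.0]
contact_force: [0.3, -0.4, -1.3]
gripper_width: 21.2
grasp_force: 59.3
```

Request:
servo_tool:
  plan:
    - [0, 0, -0.01, 0, 0, 0, 0]
    - [0, 0, -0.01, 0, 0, 0, 0]
    - [0, 0, -0.01, 0, 0, 0, 0]
    - [0, 0, 0, 0, 0, 0, 0]
    - [0, 0, 0, 0, 0, 0, 0]

```text
clock: 13.28
position: [527.8, -27.6, 170.3]
ee_rot: [-0.675, 0.738, -0.0, 0.0]
contact_force: [-1.5, 0.4, 4.3]
gripper_width: 21.4
grasp_force: 59.9
```

Request:
servo_tool:
  plan:
    - [0, 0, -0.01, 0, 0, 0, 0]
    - [0, 0, -0.01, 0, 0, 0, 0]
    - [0, 0, -0.008, 0, 0, 0, 0]
    - [0, 0, 0, 0, 0, 0, 0]
    - [0, 0, 0, 0, 0, 0, 0]

```text
clock: 13.9
position: [527.9, -27.6, 162.9]
ee_rot: [-0.675, 0.737, -0.0, 0.0]
contact_force: [-4.2, 1.4, 10.5]
gripper_width: 21.0
grasp_force: 60.7
```

Request:
servo_tool:
  plan:
    - [-0.0015, 0, -0.002, 0, 0, 0, 0]
    - [0, 0, 0, 0, 0, -0.0436, 0]
    - [0, 0, 0, 0, 0, -0.0436, 0]
    - [0, 0, 0, 0, 0, -0.0436, 0]
    - [0, 0, 0, 0, 0, -0.0436, 0]
    - [0, 0, 0, 0, 0, 0, 0]
    - [0, 0, 0, 0, 0, 0, 0]

```text
clock: 14.78
position: [528.7, -27.6, 162.9]
ee_rot: [-0.537, 0.843, -0.001, 0.002]
contact_force: [-2.0, -0.4, 10.2]
gripper_width: 21.5
grasp_force: 60.7
```

Run:
```python
from h import *
s=arm.read_state(); R=Rn.from_quat(s["ee_rot"]).as_matrix(); print(np.degrees(np.arctan2(R[1,1],R[0,1])),s["wrist_torque"],s["position"],s["joints"])
```

```text
155.01219349125435 [ 0.05204643  0.70933867 -0.01245395] [528.69658364 -27.6447951  162.87816551] [ 0.25521265  0.28393717 -0.32865635  0.00172751 -0.95455905 -0.69232573]
```

Request:
servo_tool:
  plan:
    - [0, 0, 0, 0, 0, -0.0436, 0]
    - [0, 0, 0, 0, 0, -0.0436, 0]
    - [0, 0, 0, 0, 0, -0.0436, 0]
    - [0, 0, 0, 0, 0, -0.0436, 0]
    - [0, 0, 0, 0, 0, -0.0436, 0]
    - [0, 0, 0, 0, 0, -0.0436, 0]
    - [0, 0, 0, 0, 0, -0.0436, 0]
    - [0, 0, 0, 0, 0, -0.0436, 0]
    - [0, 0, 0, 0, 0, -0.0436, 0]
    - [0, 0, 0, 0, 0, -0.0436, 0]
    - [0, 0, 0, 0, 0, -0.0436, 0]
    - [0, 0, 0, 0, 0, -0.0436, 0]
    - [0, 0, 0, 0, 0, -0.0436, 0]
    - [0, 0, 0, 0, 0, -0.0436, 0]
    - [0, 0, 0, 0, 0, 0, 0]
    - [0, 0, 0, 0, 0, 0, 0]

```text
clock: 16.77
position: [528.5, -27.5, 162.8]
ee_rot: [0.043, 0.999, -0.0, 0.002]
contact_force: [-1.9, 0.9, 9.9]
gripper_width: 21.6
grasp_force: 60.8
```

```bash
cat > st.py <<'E'
from h import *
s=arm.read_state(); R=Rn.from_quat(s["ee_rot"]).as_matrix(); print(np.degrees(np.arctan2(R[1,1],R[0,1])),s["wrist_torque"],s["position"],s["contact_force"],s["joint_vel"],s["clock"])
E
python3 st.py
```

```text
85.05530694392812 [ 0.27012006  0.81064549 -0.05695979] [528.49147248 -27.50912898 162.77234756] [-1.85999205  0.92589455  9.86406144] [ 0.00171432  0.00185801 -0.00017374 -0.00126282 -0.00017106 -0.00010747] 16.775
```

Request:
servo_tool:
  plan:
    - [0, 0, 0.006, 0, 0, 0, 0]
    - [0, 0, 0.006, 0, 0, 0, 0]
    - [0, 0, 0, 0, 0, 0, 0]
    - [0, 0, 0, 0, 0, 0, 0]
    - [0, 0, 0, 0, 0, 0, 0]

```text
clock: 17.4
position: [528.5, -27.5, 166.0]
ee_rot: [0.043, 0.999, 0.0, 0.002]
contact_force: [-1.9, 1.4, 8.1]
gripper_width: 21.5
grasp_force: 60.3
```

```bash
python3 st.py
python3 - <<'E'
from h import *
s,d,C=wrist("w5"); W=wworld(d,C); D=W-np.array(s["position"])
m=(np.hypot(D[...,0],D[...,1])<28)&(d["image"].min(-1)>110)&(abs(D[...,2]+18)<4)
print(m.sum(),D[m].mean(0),D[m].min(0),D[m].max(0))
E
```

```text
85.04839570678323 [ 0.22193887  0.61039346 -0.0223518 ] [528.45897671 -27.50132187 165.98182187] [-1.88572225  1.38295988  8.14091188] [-0.00122004  0.00031686  0.00043376  0.00045886  0.00010502 -0.00040048] 17.4
1175 [-11.58743745   0.82770324 -19.9995922 ] [-20.78986555 -19.82094184 -21.94946999] [  0.82620258  20.22716936 -14.02639135]
```

View pics/w5.png

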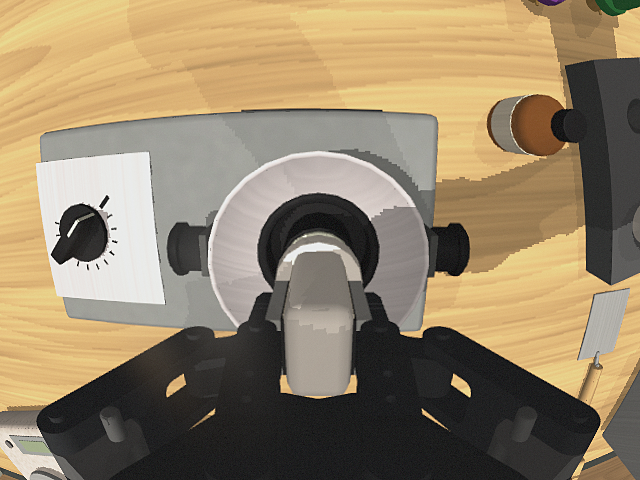

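The picture shows the lamp seated in the holder at (320,300), turned a quarter turn and still gripped. The dimmer pointer still meets the low mark at (100,205). The upward spring force is 8 N and the lamp is about 8 mm above the mouth, so I'm handing it in.

```bash
python3 -c "
from bench import arm; print(arm.job_done())"
```

```text
the job is handed in; nothing more can be done
None
```

The job is handed in at 17.4 s: the dimmer is at its low mark, and the lamp is pushed in, twisted a quarter turn clockwise, and still gripped, about 8 mm above the mouth with about 8 N of spring force; the judge's result was not shown.

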